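# Roll the dilution-step counter up to 5

## Task

The fifth dilution has been pipetted: on the step counter, the one with the wide thumbwheel, push the ridges away from the counter's front so that the digits count up, until the 5 lies on top, centred between the pointer bars. Do not roll on past the 5. Do not touch the narrow-wheeled counter, and do not shift or tip the tube rack.

Things in the scene. Friction and masses are not known exactly. Their poses are not given: they have to be found in the camera images.
- step_counter: grey housing 150 (x) x 90 (y) x 72 high, fixed. Origin: mid underside; x from its front (robot side) to rear, z up. White wheel 40 wide, axle along y 64 above origin, drum radius 38, 8 radial ridges 5 thick out to radius 54, one per 45 deg; black digits 0-7 between them, feet to the front. A black bar on each cheek at x=0 is the pointer: the digit on top between the bars is shown
- step_wheel (a joint): wheel angle, rad, 0 to 5.50: digit d exactly on top at 0.785 d (5 at 3.927), ridges then 22.5 deg either side of the top. Grows, counting up, as top ridges are pushed along the housing's +x. Starts between 1.4 and 2.5, perhaps between digits. No clicks, no spring: stays where left; 2 to 3 N on a ridge turns it
- plate_counter: bystander counter, not to be touched: same shape, length and heights (ridge tips at 118) but 60 wide, its wheel only 16 wide. Fixed. Origin at the middle of its underside, axes as the step counter's
- rack_centre (a point): loose white test-tube rack, 60 (x) by 170 (y), capped tubes up to 152 high; point on its centre line 42 above its underside. It must stay upright and in place
There are look-alikes about, which are no part of the job. Leave any green look-alike of the step_counter alone.

How it is judged:
By the outcome, as a careful person would: the job done as asked, in the order asked, and still so for the second after the job is handed in, with the robot touching nothing.
It also fails if it takes over 45 s, if anything falls off the work surface, if the arm or the gripper's body presses on something with over 40 N, if the wrist force passes 120 N, or if a joint passes its speed limit or range.

## Robot

A 6-joint arm with a two-finger parallel gripper is mounted at the origin on the work surface. World frame = base frame: x ahead of the robot, y to its left, z up, the work surface at z = 0. Lengths are in m, angles in rad, forces in N, time in s.
With the tool pointing down it reaches from about 0.25 to 0.725 m from the base axis. Payload 9.7 kg.
Tool frame: the origin (TCP) lies midway between the tips of the shut fingers; the grasp point (between the pads) lies 19 mm behind it; z points along the fingers, y is the direction in which the jaws open and shut (so a half turn about z gives the same grasp; the last joint's range is limited). The gripper opens to 85 mm and grips with 20 to 120 N. Pads are 22 mm wide; open, the fingers measure 114 mm over their backs; the gripper's body (76 mm by 85 mm) begins 54 mm behind the grasp point. The pads swing forward as they close: fully open they stand 13 mm farther back than shut.
Start: joints at [-1.239, 0.087, 0.176, 1.66, 0, 1.571], TCP at [0.179, -0.52, 0.231] pointing down, gripper open.
Joint ranges: [-3.13, 3.13], [-0.85, 1.81], [-1.15, 1.24], [-2.2, 2.28], [-1.44, 1.52], [-3.14, 3.14]. Speed limits (rad/s): [2.22, 2.22, 2.57, 3.14, 3.14, 3.14].

## Interface

Orientations are given as a 3x3 rotation matrix whose columns are the frame's x, y, z axes.
In Python, from cell import state, get_image, camera_info, sign_off, silhouettes gives the robot as it stands.
- The arm moves only by the tool step_arm, never from a script. Its argument "moves" is a list of rows, each a list of 5 numbers: the opening, from 0 (shut) to 1 (fully open), then the shift along the tool's x, y, z each as a share of 0.15 m, from -1 to 1, then the turn about the tool's z as a share of 180 degrees, from -1 to 1. In form: [[fingers, dx, dy, dz, twist], ...]. A call has 1 to 8 rows; each row is the pose to reach, as a shift and turn from the pose commanded when the call began, along the tool's axes at that moment, turning the shorter way round; what a row does not reach only later rows make up. A row lasts 1/8 s, in which the tool goes at most 62.5 mm and 10.7 degrees, less where a joint would pass 70% of its speed; a pose out of reach is approached as far as the arm can. A call with a number of a shift or a turn outside -1 to 1 is refused whole. A call with a gripper value outside its range is refused whole. The fingers move at their own pace and stop on an object; "newtons" is the grip in N (left out, the last holds). Time passes only in rows, so rows that repeat a pose let the fingers close. It gives the time, the measured TCP pose, the force and the opening at its end, in the units of the state.
- state(): the state, without advancing time (a new reading comes with each control period).
- get_image(name): name is "scene" or "top" or "wrist"; returns the picture (480x640x3 uint8, blue, green, red); there is no depth.
- camera_info(name): a dict with "fx", "fy", "cx", "cy" (pixels), "k1" (the pictures are not rectified: a ray, as slopes to the right and down, at radius r is drawn at 1 + k1 r^2 times it, then the intrinsics apply), "world_from_camera" (4x4, takes a point from camera to world coordinates); the wrist camera has in their place "tool_from_camera" (4x4, takes a point from camera to tool coordinates, whose origin is the TCP and whose axes are the flange's). Camera axes: x right, y down, z forward; pixel columns grow to the right and rows downward; lengths in m; the calibration is good to about 2 mm. A picture is of the moment at which its call begins: read the wrist's pose just before it. camera_info takes no time and is no camera call.
- sign_off(): hands the job in, once; it reports no verdict.
Trained networks look in the newest picture that a camera, given by its name, has taken for a name from the list of things; names that differ only in an ending like _2 or _b are one class to them, and where a whole thing is asked for, a point or a joint stands for the part that bears it (a point fixed in the world has none). Each returns a list of dicts, best first, with "conf" (0 to 1); they miss things now and then, are a little off and sometimes report something else, mostly with a low value. They report only what shows in the picture. A call takes as long as a camera call. They do not tell look-alikes from the thing itself.
- silhouettes(camera, label): "mask" (480x640 bool, what is visible of it) and "centre" ([column, row] in pixels, amid what is visible of it).
The state is a dict: "time": time; "q": joint angles; "qvel": joint speeds; "effort": joint torques, N m; "eef_pos": TCP position; "tool_rot": TCP orientation; "wrist_force": force on the tool from outside, world axes, zero at the start; "wrist_torque": the same for the moment, N m; "width": finger opening in m.
Only numpy, scipy, OpenCV 4.12 (cv2) and the standard library are available. Lean on these libraries where they do the work, as an engineer would, in place of code of your own. Each camera call takes 0.05 s, during which the arm holds its last target.

## Working session

There is one attempt and no reset: what is moved stays moved. The work goes in short steps, Python scripts to look and compute and a tool call to move; the robot and the scene stay as the last step left them, time stands still between calls to the robot, and variables do not carry over. Pictures are saved under pics/ and viewed, and the job is handed in when it is done.

Besides the shell and the picture viewer there is one more tool, called after "Call:" as a command line: name --pt "numbers of a row" for each row, then --argument value for the rest. step_arm: Moves the arm, as the interface text tells. Shift numbers are shares of 0.15 m and turn numbers shares of 180 degrees, none past 1 either way. Its arguments: {"type":"object","properties":{"moves":{"type":"array","items":{"type":"array","items":{"type":"number","minimum":-1,"maximum":1}}},"newtons":{"type":"number"}},"required":["moves"]}

```bash
ls; mkdir -p pics; python3 - <<'E'
from cell import *
import cv2,numpy as np
for n in ["scene","top"]:
    im=get_image(n); cv2.imwrite(f"pics/{n}0.png",im)
    ci=camera_info(n); print(n,ci)
    for l in ["step_counter","plate_counter","rack_centre"]:
        for d in silhouettes(n,l):
            ys,xs=np.where(d["mask"]); print(n,l,round(d["conf"],2),np.round(d["centre"]),xs.min(),xs.max(),ys.min(),ys.max())
s=state();print(s)
E
```

```text
pics
scene {'fx': 591.631752597899, 'fy': 591.631752597899, 'cx': 318.0538151232343, 'cy': 243.1454909981597, 'k1': -0.1007218636527814, 'world_from_camera': array([[ 0.27486828,  0.59513889, -0.75515371,  1.30031944],
       [ 0.96147263, -0.17358454,  0.21316377, -0.21256028],
       [-0.00422096, -0.78465158, -0.61992264,  0.65947224],
       [ 0.        ,  0.        ,  0.        ,  1.        ]])}
scene step_counter 0.83 [429. 229.] 390 471 184 273
scene step_counter 0.71 [398. 162.] 372 435 129 205
scene plate_counter 0.81 [218. 290.] 193 245 239 339
top {'fx': 532.4460906224624, 'fy': 532.4460906224624, 'cx': 319.88680818812406, 'cy': 243.2544841828946, 'k1': 0.019825114530050064, 'world_from_camera': array([[ 0.01416994, -0.9817617 ,  0.18958687,  0.42085772],
       [-0.99980357, -0.01653933, -0.01092123,  0.01546555],
       [ 0.01385769, -0.18939488, -0.98180321,  0.91990586],
       [ 0.        ,  0.        ,  0.        ,  1.        ]])}
top step_counter 0.76 [204. 263.] 165 235 215 312
top step_counter 0.68 [174. 391.] 131 216 334 442
top plate_counter 0.77 [430. 240.] 407 452 190 284
top rack_centre 0.76 [330. 109.] 279 380 73 143
{'time': 0.4, 'q': array([-1.23900426e+00,  8.69935320e-02,  1.75781193e-01,  1.65978759e+00,
        1.13038708e-05,  1.57082433e+00]), 'qvel': array([-0.00028663,  0.00164125,  0.00100355,  0.0006419 ,  0.00035538,
        0.00123198]), 'effort': array([ 9.83985883e-04, -5.19501150e+01,  4.64384365e+01,  3.46340523e-03,
        3.72812735e-06, -1.94201203e-05]), 'eef_pos': array([ 0.17914842, -0.51997167,  0.23117172]), 'tool_rot': array([[ 9.45469239e-01,  3.25711398e-01, -5.56330357e-05],
       [ 3.25711403e-01, -9.45469219e-01,  1.96178252e-04],
       [ 1.12981700e-05, -2.03600817e-04, -9.99999979e-01]]), 'wrist_force': array([ 0.44331376,  0.82212338, -0.79515242]), 'wrist_torque': array([0.02116003, 0.03519398, 0.00397145]), 'width': 0.08561151576861879}
```

View pics/scene0.png

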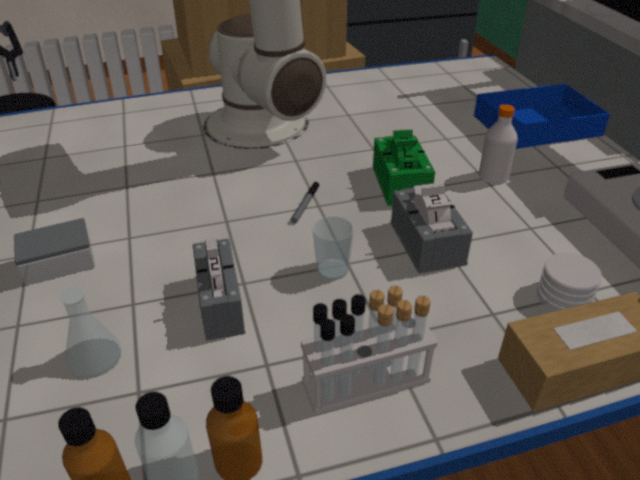

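View pics/top0.png

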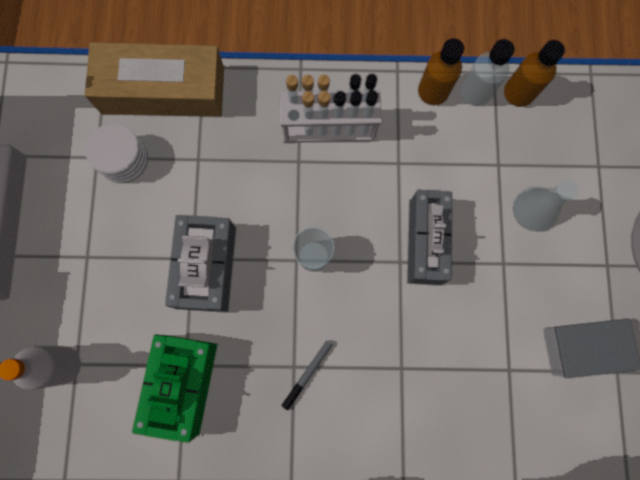

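```bash
python3 - <<'E'
import cv2
a=cv2.imread("pics/top0.png")[200:330,150:260]
cv2.imwrite("pics/topcrop.png",cv2.resize(a,None,fx=4.5,fy=4.5,interpolation=cv2.INTER_CUBIC))
a=cv2.imread("pics/scene0.png")[170:290,370:490]
cv2.imwrite("pics/scenecrop.png",cv2.resize(a,None,fx=5,fy=5,interpolation=cv2.INTER_CUBIC))
E
```

```text
(no output)
```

View pics/topcrop.png

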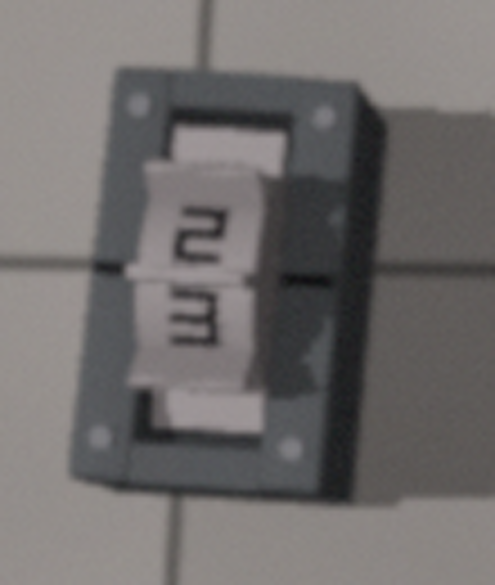

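View pics/scenecrop.png

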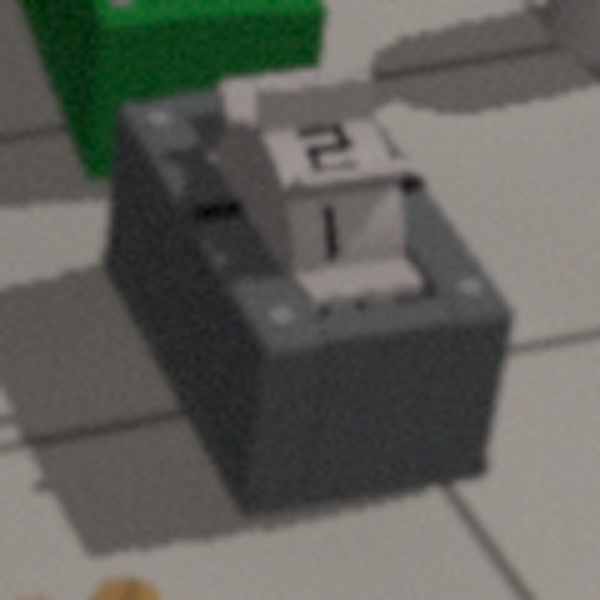

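The top view shows the grey wide-wheel counter at about (203,262). The 2 and 3 straddle the pointer bars with a ridge near the top, so the angle is about 1.96. The green look-alike is at (175,390), the narrow counter at (432,237) and the rack at (330,108). Next I'll fit the counter's pose from its corners.

```bash
cat > h.py <<'E'
import numpy as np,cv2
from cell import *
from scipy.optimize import least_squares
def proj(ci,P,T=None):
    W=ci["world_from_camera"] if T is None else T
    p=(np.asarray(P)-W[:3,3])@W[:3,:3]
    u=p[:,:2]/p[:,2:]; u=u*(1+ci["k1"]*(u**2).sum(1,keepdims=True))
    return u*[ci["fx"],ci["fy"]]+[ci["cx"],ci["cy"]]
def place(v,L):
    c,s=np.cos(v[2]),np.sin(v[2]); L=np.asarray(L,float)
    return np.c_[v[0]+c*L[:,0]-s*L[:,1],v[1]+s*L[:,0]+c*L[:,1],L[:,2]]
E
python3 - <<'E'
from h import *
ct,cs=camera_info("top"),camera_info("scene")
tl=[[.075,.045,.072],[.075,-.045,.072],[-.075,-.045,.072],[-.075,.045,.072]]
tp=np.array([[118,68],[357,85],[325,495],[72,480]])/4.5+[150,200]
sl=[[.075,-.045,.072],[.075,.045,.072],[-.075,-.045,.072],[.075,-.045,0],[.075,.045,0]]
sp=np.array([[268,350],[511,320],[120,100],[250,515],[485,470]])/5+[370,170]
f=lambda v,m:np.r_[(proj(ct,place(v,tl))-tp).ravel()*(m!=2),(proj(cs,place(v,sl))-sp).ravel()*(m!=1)]
for m in(1,2,3):
    r=least_squares(f,[.42,.2,-.1],args=(m,)); v=r.x; print(m,v,np.degrees(v[2]),np.round(r.fun,1))
# ridge angle overlay at candidates
im=cv2.imread("pics/top0.png")
for th in np.radians([-45,0,45]):
    for hh in(.054,):
        print(np.degrees(th),(proj(ct,place(v,[[hh*np.sin(th),.02,.064+hh*np.cos(th)],[hh*np.sin(th),-.02,.064+hh*np.cos(th)]]))-[150,200])*4.5)
print((proj(ct,place(v,[[0,.045,.072],[0,.02,.072],[0,-.02,.072],[0,-.045,.072]]))-[150,200])*4.5)
s=state();R=s["tool_rot"];print("yaw tool",np.degrees(np.arctan2(R[1,0],R[0,0])))
E
```

```text
1 [ 0.55091239  0.20022549 -0.03932802] -2.2533295024292386 [-0.8 -0.2  1.3 -0.9  0.3  0.3 -0.7  0.6 -0.   0.   0.  -0.  -0.   0.
 -0.   0.  -0.   0. ]
2 [ 0.5513022   0.20389233 -0.05496814] -3.149442375673144 [-0.  -0.  -0.  -0.  -0.   0.  -0.  -0.  -0.6 -0.2  2.  -1.9 -0.5  0.1
 -1.5  0.3  0.5  1.4]
3 [ 0.55133371  0.20161765 -0.03829545] -2.1941674347040805 [-1.7 -0.4  0.4 -1.2 -0.6  0.  -1.5  0.4 -0.9  0.2  1.3 -2.  -2.2  0.6
 -1.8  0.7 -0.1  1.3]
-45.0 [[126.4140635  370.75707347]
 [243.88262531 376.98887411]]
0.0 [[126.53444081 252.76605952]
 [245.19398789 259.1366293 ]]
45.0 [[149.18606642 151.94521129]
 [264.56961573 158.20418884]]
[[ 88.19964349 270.36799335]
 [158.5163635  274.13228125]
 [270.86749299 280.1546633 ]
 [341.00086685 283.91895325]]
yaw tool 19.008680683380774
```

Call:
step_arm --pt "0 0.9 -0.95 0 0" --pt "0 0.9 -0.95 0 0" --pt "0 0.9 -0.95 0 0" --pt "0 0.9 -0.95 0 0" --newtons 30

```text
time: 0.9
eef_pos: [0.2614, -0.3388, 0.232]
tool_rot: [[0.944, 0.329, 0.001], [0.329, -0.944, -0.001], [0.001, 0.001, -1.0]]
wrist_force: [-0.5, -0.9, 0.1]
width: 0.0124
```

Call:
step_arm --pt "0 0.9 -0.95 0 0" --pt "0 0.9 -0.95 0 0" --pt "0 0.9 -0.95 0 0" --pt "0 0.9 -0.95 0 0"

```text
time: 1.4
eef_pos: [0.3428, -0.1602, 0.2315]
tool_rot: [[0.944, 0.33, 0.001], [0.33, -0.944, -0.0], [0.001, 0.0, -1.0]]
wrist_force: [0.6, -1.5, -0.2]
width: -0.0001
```

Call:
step_arm --pt "0 0.9 -0.95 0 0" --pt "0 0.9 -0.95 0 0" --pt "0 0.9 -0.95 0 0" --pt "0 0.9 -0.95 0 0"

```text
time: 1.9
eef_pos: [0.424, 0.0181, 0.2307]
tool_rot: [[0.944, 0.329, -0.001], [0.329, -0.944, 0.0], [-0.001, -0.0, -1.0]]
wrist_force: [-0.2, -1.3, 0.1]
width: 0.0003
```

Call:
step_arm --pt "0 0.98 -0.95 0 0.118" --pt "0 0.98 -0.95 0 0.118" --pt "0 0.98 -0.95 0 0.118" --pt "0 0.98 -0.95 0 0.118" --pt "0 0.98 -0.95 0 0.118" --pt "0 0.98 -0.95 0 0.118"

```text
time: 2.65
eef_pos: [0.5182, 0.0398, 0.2315]
tool_rot: [[0.999, 0.052, -0.004], [0.052, -0.998, 0.047], [-0.002, -0.047, -0.999]]
wrist_force: [0.1, 0.1, 0.1]
width: -0.0001
```

```bash
python3 - <<'E'
from h import *
s=state()
im=get_image("wrist"); cv2.imwrite("pics/w1.png",im)
cv2.imwrite("pics/top1.png",cv2.resize(get_image("top")[170:330,120:280],None,fx=3.7,fy=3.7,interpolation=cv2.INTER_CUBIC))
print(camera_info("wrist"),s["eef_pos"],s["tool_rot"])
E
```

```text
{'fx': 373.83564731747487, 'fy': 373.83564731747487, 'cx': 316.1619467811144, 'cy': 243.1398948000436, 'k1': -0.018887090507574086, 'tool_from_camera': array([[ 1.98528158e-05, -9.57230802e-01, -2.89325408e-01,
         7.32561667e-02],
       [ 9.99999977e-01,  8.07573455e-05, -1.98567432e-04,
        -1.91377939e-05],
       [ 2.13440014e-04, -2.89325397e-01,  9.57230781e-01,
        -1.42069259e-01],
       [ 0.00000000e+00,  0.00000000e+00,  0.00000000e+00,
         1.00000000e+00]])} [0.51824004 0.03982112 0.23150824] [[ 0.99863041  0.05212643 -0.00448768]
 [ 0.05227945 -0.99753822  0.04673709]
 [-0.0020404  -0.0469077  -0.99889714]]
```

View pics/w1.png

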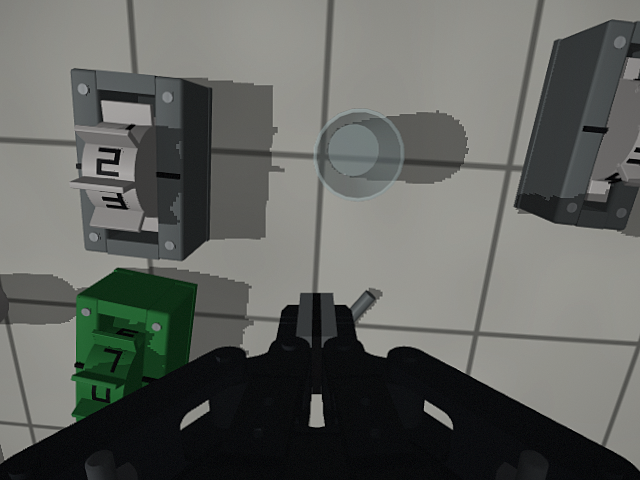

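View pics/top1.png

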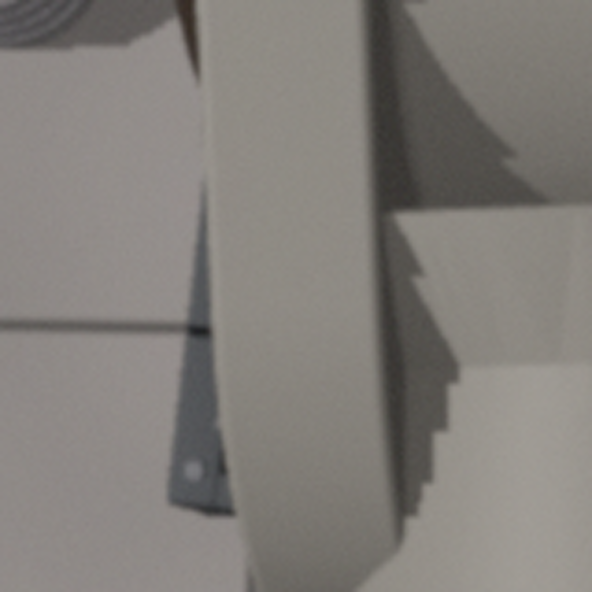

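```bash
python3 - <<'E'
from h import *
s=state();print(s["q"],s["qvel"],s["eef_pos"])
E
```

```text
[0.05158277 0.01580749 0.10158893 1.65856608 0.04699031 3.14041058] [ 4.91381595e-03 -5.96950436e-03 -5.73032539e-03  2.44049952e-03
  1.25732231e-04  2.83628077e-05] [0.51820562 0.04015936 0.23147907]
```

Call:
step_arm --pt "0 0 0 0 0"

```text
time: 2.88
eef_pos: [0.518, 0.0403, 0.2315]
tool_rot: [[0.999, 0.053, -0.004], [0.053, -0.997, 0.047], [-0.002, -0.047, -0.999]]
wrist_force: [-0.1, 1.2, 0.4]
width: -0.0
```

```bash
python3 - <<'E'
from h import *
s=state();print(s["q"],s["qvel"],s["eef_pos"],s["tool_rot"])
E
```

```text
[0.05189292 0.01532895 0.10122135 1.65866413 0.04701387 3.14049687] [ 1.17734526e-03  3.97050209e-06 -1.78125016e-03 -8.19762908e-04
 -8.27855354e-04  2.03813656e-03] [0.51798867 0.04031617 0.23153951] [[ 0.99859464  0.05281389 -0.00440826]
 [ 0.05296261 -0.99749778  0.04683094]
 [-0.00192391 -0.0469986  -0.9988931 ]]
```

Joint 6 is at its limit, so I'll turn the tool half round. The grasp is symmetric.

Call:
step_arm --pt "0 0 0 0 -0.45" --pt "0 0 0 0 -0.45" --pt "0 0 0 0 -0.45" --pt "0 0 0 0 -0.45" --pt "0 0 0 0 -0.45" --pt "0 0 0 0 -0.45" --pt "0 0 0 0 -0.45" --pt "0 0 0 0 -0.45"

```text
time: 3.88
eef_pos: [0.518, 0.0404, 0.2316]
tool_rot: [[0.099, 0.995, -0.004], [0.994, -0.099, 0.047], [0.046, -0.009, -0.999]]
wrist_force: [-0.2, 0.4, 0.6]
width: -0.0
```

Call:
step_arm --pt "0 1 0 0 -0.52" --pt "0 1 0 0 -0.52" --pt "0 1 0 0 -0.52" --pt "0 1 0 0 -0.52" --pt "0 1 0 0 -0.52" --pt "0 1 0 0 -0.52" --pt "0 1 0 0 -0.52" --pt "0 1 0 0 -0.52"

```text
time: 4.88
eef_pos: [0.5336, 0.1894, 0.2385]
tool_rot: [[-0.986, 0.168, -0.004], [0.168, 0.985, 0.047], [0.012, 0.045, -0.999]]
wrist_force: [0.1, 0.5, 0.5]
width: 0.0
```

```bash
python3 - <<'E'
from h import *
s=state();print(s["q"],s["eef_pos"],s["tool_rot"])
im=get_image("wrist"); cv2.imwrite("pics/w2.png",im)
E
```

```text
[0.31791553 0.11786209 0.22281106 1.66523877 0.0459203  0.48676044] [0.53361453 0.18937346 0.23845859] [[-0.98579335  0.1679056  -0.00437972]
 [ 0.16752014  0.98475319  0.04688455]
 [ 0.01218512  0.04548479 -0.99889071]]
```

View pics/w2.png

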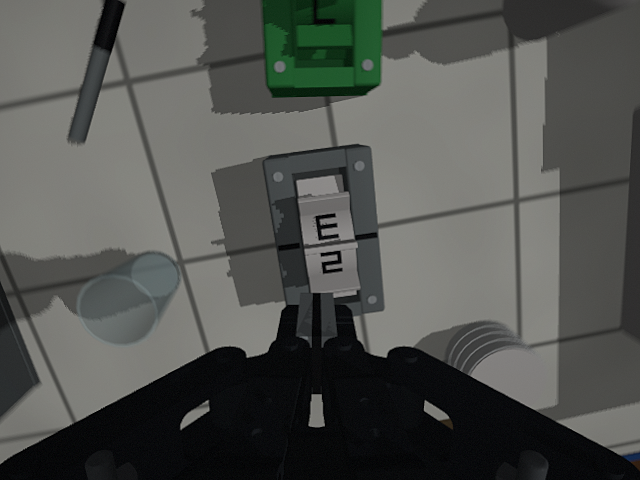

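```bash
cat >> h.py <<'E'
def wT(s,ci):
    T=np.eye(4);T[:3,:3]=s["tool_rot"];T[:3,3]=s["eef_pos"]; return T@ci["tool_from_camera"]
E
python3 - <<'E'
from h import *
s=state(); ci=camera_info("wrist"); T=wT(s,ci)
L=[[-.075,-.045,.072],[-.075,.045,.072],[.075,.045,.072],[0,-.045,.072],[0,.045,.072]]
p=np.array([[263,156],[370,146],[383,310],[277,247.5],[378,235]])
r=least_squares(lambda v:(proj(ci,place(v,L),T)-p).ravel(),[.55,.2,0]);v=r.x
print(v,np.degrees(v[2]),np.round(r.fun,1))
for th in np.radians([-51,-45,-6,0,39,45]):
    print(np.degrees(th),proj(ci,place(v,[[.054*np.sin(th),y,.064+.054*np.cos(th)] for y in(-.02,.02)]),T).round(0).tolist())
im=cv2.imread("pics/w2.png")[130:330,240:400];cv2.imwrite("pics/w2c.png",cv2.resize(im,None,fx=3,fy=3,interpolation=cv2.INTER_CUBIC))
E
```

```text
[ 0.55051568  0.20356875 -0.04725648] -2.707596660473368 [-1.5  1.8  2.4 -1.3  0.8  2.2 -2.2 -1.1  0.5 -1.1]
-51.0 [[297.0, 200.0], [350.0, 194.0]]
-45.0 [[298.0, 206.0], [351.0, 199.0]]
-6.000000000000001 [[304.0, 253.0], [357.0, 246.0]]
0.0 [[305.0, 260.0], [358.0, 254.0]]
39.0 [[309.0, 295.0], [359.0, 289.0]]
45.0 [[310.0, 298.0], [359.0, 292.0]]
```

View pics/w2c.png

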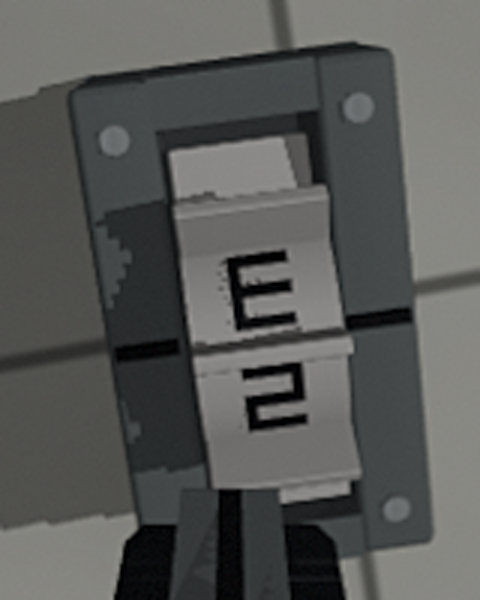

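```bash
cat >> h.py <<'E'
V=np.array([.551,.2025,np.radians(-2.4)])
def to(*L):
    s=state()
    print("now ctr",now(s).round(4), "yaw",np.degrees(np.arctan2(s["tool_rot"][1,0],s["tool_rot"][0,0])).round(1))
    for l in L:
        w=place(V,[l])[0]; print(l,np.round(s["tool_rot"].T@(w-s["eef_pos"])/.15,3))
def now(s):
    d=s["eef_pos"]-[V[0],V[1],0]; c,n=np.cos(V[2]),np.sin(V[2])
    return np.array([c*d[0]+n*d[1],-n*d[0]+c*d[1],d[2]])
E
python3 -c "
from h import *
to([-.03,0,.135],[-.03,0,.110],[.012,0,.110])"
```

```text
now ctr [-0.0168 -0.0139  0.2385] yaw 170.9
[-0.03, 0, 0.135] [0.09  0.05  0.694]
[-0.03, 0, 0.11] [0.088 0.042 0.86 ]
[0.012, 0, 0.11] [-0.19   0.075  0.859]
```

Call:
step_arm --pt "0 0.09 0.05 0.5 -0.04" --pt "0 0.09 0.05 0.69 -0.04" --pt "0 0.09 0.05 0.69 -0.04" --pt "0 0.09 0.05 0.69 -0.04"

```text
time: 5.42
eef_pos: [0.5221, 0.204, 0.1375]
tool_rot: [[-0.999, 0.051, -0.002], [0.051, 0.998, 0.048], [0.005, 0.047, -0.999]]
wrist_force: [0.1, 0.7, -0.6]
width: -0.0001
```

```bash
python3 - <<'E'
from h import *
to([-.03,0,.110],[-.02,0,.110],[0,0,.110],[.01,0,.110])
im=get_image("wrist"); cv2.imwrite("pics/w3.png",im)
im=get_image("scene"); cv2.imwrite("pics/s3.png",cv2.resize(im[120:290,350:520],None,fx=3.5,fy=3.5))
E
```

```text
now ctr [-0.0289  0.0003  0.1375] yaw 177.1
[-0.03, 0, 0.11] [ 0.006 -0.011  0.183]
[-0.02, 0, 0.11] [-0.06  -0.01   0.183]
[0, 0, 0.11] [-0.194 -0.009  0.182]
[0.01, 0, 0.11] [-0.26  -0.008  0.182]
```

View pics/w3.png

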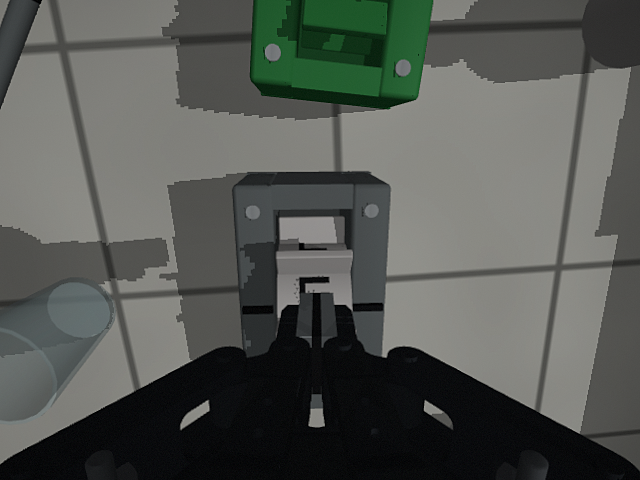

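View pics/s3.png

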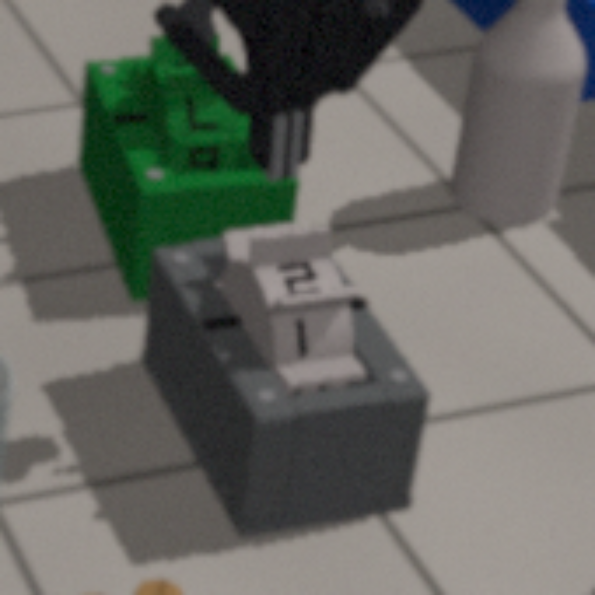

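Call:
step_arm --pt "0 0 -0.01 0.1 0" --pt "0 0 -0.01 0.18 0" --pt "0 0 -0.01 0.18 0"

```text
time: 5.9
eef_pos: [0.5205, 0.2033, 0.1067]
tool_rot: [[-0.999, 0.05, -0.007], [0.05, 0.998, 0.046], [0.009, 0.046, -0.999]]
wrist_force: [-0.9, -0.5, 0.3]
width: -0.0001
```

Call:
step_arm --pt "0 -0.04 0 0 0" --pt "0 -0.08 0 0 0" --pt "0 -0.12 0 0 0" --pt "0 -0.15 0 0 0" --pt "0 -0.18 0 0 0" --pt "0 -0.21 0 0 0" --pt "0 -0.24 0 0 0" --pt "0 -0.255 0 0 0"

```text
time: 6.9
eef_pos: [0.5596, 0.2016, 0.1078]
tool_rot: [[-0.999, 0.05, -0.005], [0.049, 0.998, 0.047], [0.007, 0.046, -0.999]]
wrist_force: [-2.8, 0.4, -0.2]
width: 0.0
```

```bash
python3 - <<'E'
from h import *
to([-.03,0,.110],[-.03,0,.140])
im=get_image("wrist"); cv2.imwrite("pics/w4.png",im)
im=get_image("scene"); cv2.imwrite("pics/s4.png",cv2.resize(im[120:290,350:520],None,fx=3.5,fy=3.5))
E
```

```text
now ctr [ 0.0086 -0.0005  0.1078] yaw 177.2
[-0.03, 0, 0.11] [ 0.258  0.002 -0.013]
[-0.03, 0, 0.14] [ 0.259  0.012 -0.212]
```

View pics/w4.png

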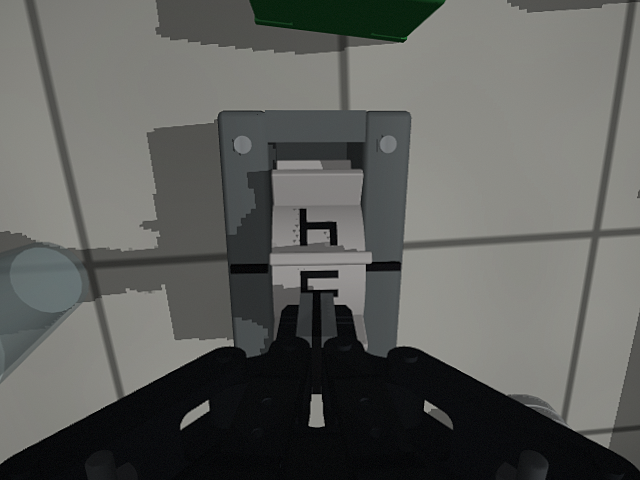

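View pics/s4.png

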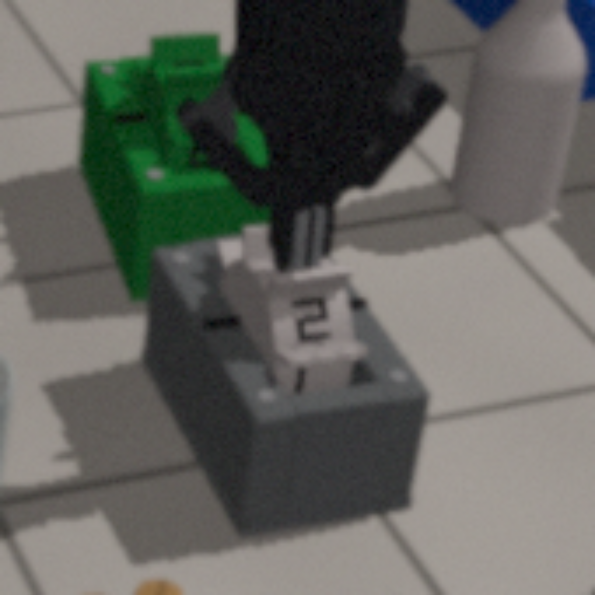

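```bash
cat >> h.py <<'E'
def ridges(angs,x=0):
    s=state();ci=camera_info("wrist");T=wT(s,ci)
    print("bars",proj(ci,place(V,[[0,-.045,.072],[0,.045,.072]]),T).round(0).tolist())
    for a in angs:
        t=np.radians(a); print(a,proj(ci,place(V,[[.054*np.sin(t),y,.064+.054*np.cos(t)] for y in(-.02,.02)]),T).round(0).tolist())
E
python3 -c "
from h import *
ridges([-30,-26,-22.5,-20,-18,-15,-65,-70])
to([-.036,0,.11])"
```

```text
bars [[224.0, 267.0], [402.0, 263.0]]
-30 [[265.0, 234.0], [368.0, 232.0]]
-26 [[265.0, 244.0], [369.0, 242.0]]
-22.5 [[265.0, 252.0], [369.0, 250.0]]
-20 [[265.0, 259.0], [370.0, 256.0]]
-18 [[265.0, 263.0], [370.0, 261.0]]
-15 [[266.0, 271.0], [370.0, 268.0]]
-65 [[268.0, 170.0], [360.0, 169.0]]
-70 [[268.0, 165.0], [359.0, 164.0]]
now ctr [ 0.0088 -0.0005  0.108 ] yaw 177.2
[-0.036, 0, 0.11] [ 0.299  0.002 -0.011]
```

Call:
step_arm --pt "0 0.02 0 -0.15 0" --pt "0 0.02 0 -0.25 0" --pt "0 0.2 0 -0.25 0" --pt "0 0.31 0 -0.25 0" --pt "0 0.31 0 -0.25 0" --pt "0 0.31 0 -0.1 0" --pt "0 0.31 0 0 0" --pt "0 0.31 0 0 0"

```text
time: 8.0
eef_pos: [0.5128, 0.2037, 0.1071]
tool_rot: [[-0.999, 0.05, -0.007], [0.05, 0.998, 0.046], [0.009, 0.046, -0.999]]
wrist_force: [-0.8, 0.2, 1.6]
width: 0.0001
```

Call:
step_arm --pt "0 -0.04 0 0 0" --pt "0 -0.08 0 0 0" --pt "0 -0.12 0 0 0" --pt "0 -0.16 0 0 0" --pt "0 -0.2 0 0 0" --pt "0 -0.24 0 0 0" --pt "0 -0.27 0 0 0" --pt "0 -0.29 0 0 0"

```text
time: 9.0
eef_pos: [0.5565, 0.2017, 0.1077]
tool_rot: [[-0.999, 0.05, -0.005], [0.049, 0.998, 0.046], [0.008, 0.046, -0.999]]
wrist_force: [-2.0, -0.2, -1.5]
width: -0.0004
```

```bash
python3 - <<'E'
from h import *
to([-.03,0,.110],[-.03,0,.140])
ridges([-30,-27,-25,-22.5,-20])
im=get_image("wrist"); cv2.imwrite("pics/w5.png",im)
E
```

```text
now ctr [ 0.0056 -0.0005  0.1077] yaw 177.2
[-0.03, 0, 0.11] [ 0.237  0.002 -0.014]
[-0.03, 0, 0.14] [ 0.239  0.012 -0.213]
bars [[225.0, 274.0], [401.0, 269.0]]
-30 [[266.0, 243.0], [368.0, 240.0]]
-27 [[266.0, 250.0], [369.0, 248.0]]
-25 [[266.0, 255.0], [369.0, 252.0]]
-22.5 [[266.0, 261.0], [369.0, 258.0]]
-20 [[266.0, 267.0], [369.0, 264.0]]
```

View pics/w5.png

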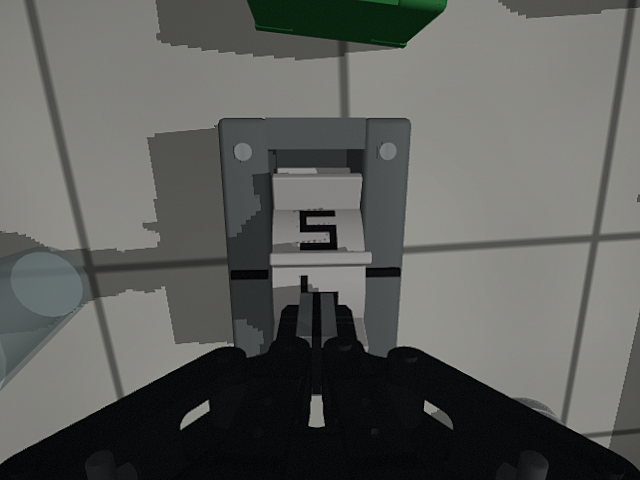

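Call:
step_arm --pt "0 0.02 0 -0.15 0" --pt "0 0.02 0 -0.25 0" --pt "0 0.2 0 -0.25 0" --pt "0 0.3 0 -0.25 0" --pt "0 0.3 0 -0.25 0" --pt "0 0.3 0 -0.1 0" --pt "0 0.3 0 0 0" --pt "0 0.3 0 0 0"

```text
time: 10.05
eef_pos: [0.5111, 0.2038, 0.1069]
tool_rot: [[-0.999, 0.05, -0.007], [0.049, 0.998, 0.046], [0.009, 0.045, -0.999]]
wrist_force: [-0.0, 0.2, 0.4]
width: 0.0
```

Call:
step_arm --pt "0 -0.04 0 0 0" --pt "0 -0.08 0 0 0" --pt "0 -0.12 0 0 0" --pt "0 -0.16 0 0 0" --pt "0 -0.2 0 0 0" --pt "0 -0.23 0 0 0" --pt "0 -0.25 0 0 0" --pt "0 -0.25 0 0 0"

```text
time: 11.05
eef_pos: [0.5492, 0.2021, 0.1078]
tool_rot: [[-0.999, 0.05, -0.005], [0.05, 0.998, 0.047], [0.007, 0.046, -0.999]]
wrist_force: [0.5, -0.3, -0.1]
width: -0.0003
```

```bash
python3 - <<'E'
from h import *
to([-.03,0,.110],[-.03,0,.140])
ridges([-30,-27,-25,-22.5,-20])
im=get_image("wrist"); cv2.imwrite("pics/w6.png",im)
E
```

```text
now ctr [-0.0018 -0.0004  0.1078] yaw 177.2
[-0.03, 0, 0.11] [ 0.188  0.002 -0.013]
[-0.03, 0, 0.14] [ 0.19   0.011 -0.213]
bars [[226.0, 287.0], [400.0, 283.0]]
-30 [[266.0, 261.0], [367.0, 258.0]]
-27 [[266.0, 268.0], [368.0, 265.0]]
-25 [[266.0, 272.0], [368.0, 270.0]]
-22.5 [[266.0, 279.0], [368.0, 276.0]]
-20 [[266.0, 285.0], [369.0, 282.0]]
```

View pics/w6.png

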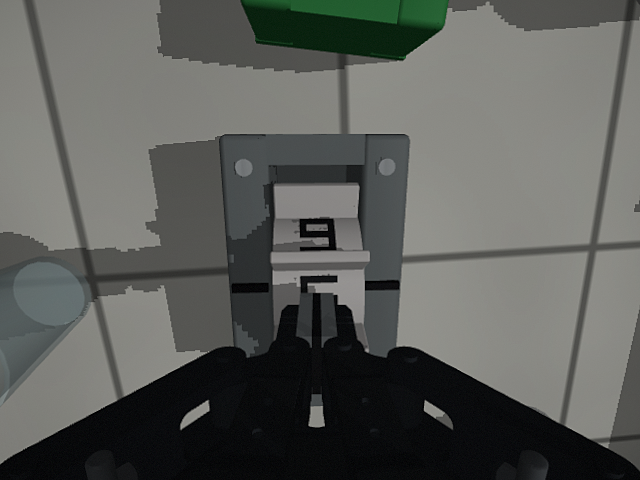

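Call:
step_arm --pt "0 0.02 0 -0.3 0" --pt "0 0.03 0 -0.6 0" --pt "0 0.03 0 -0.9 0" --pt "0 0.03 0 -0.9 0" --pt "0 0.03 0 -0.9 0"

```text
time: 11.72
eef_pos: [0.5453, 0.196, 0.2425]
tool_rot: [[-0.999, 0.05, -0.004], [0.05, 0.998, 0.047], [0.007, 0.046, -0.999]]
wrist_force: [0.4, -0.1, 0.2]
width: 0.0003
```

```bash
python3 - <<'E'
from h import *
to([-.02,0,.15],[-.02,0,.107])
ridges([-35,-32,-30,-28,10,12,15,17])
im=get_image("wrist"); cv2.imwrite("pics/w7.png",cv2.resize(im[140:320,220:420],None,fx=4,fy=3.3333,interpolation=cv2.INTER_CUBIC))
cv2.imwrite("pics/w7f.png",im)
E
```

```text
now ctr [-0.0055 -0.0067  0.2425] yaw 177.2
[-0.02, 0, 0.15] [0.093 0.015 0.619]
[-0.02, 0, 0.107] [0.091 0.002 0.905]
bars [[262.0, 229.0], [367.0, 227.0]]
-35 [[290.0, 200.0], [343.0, 199.0]]
-32 [[290.0, 203.0], [343.0, 203.0]]
-30 [[290.0, 206.0], [343.0, 205.0]]
-28 [[290.0, 208.0], [344.0, 207.0]]
10 [[291.0, 255.0], [344.0, 254.0]]
12 [[291.0, 257.0], [344.0, 256.0]]
15 [[291.0, 260.0], [344.0, 259.0]]
17 [[291.0, 263.0], [343.0, 261.0]]
```

View pics/w7.png

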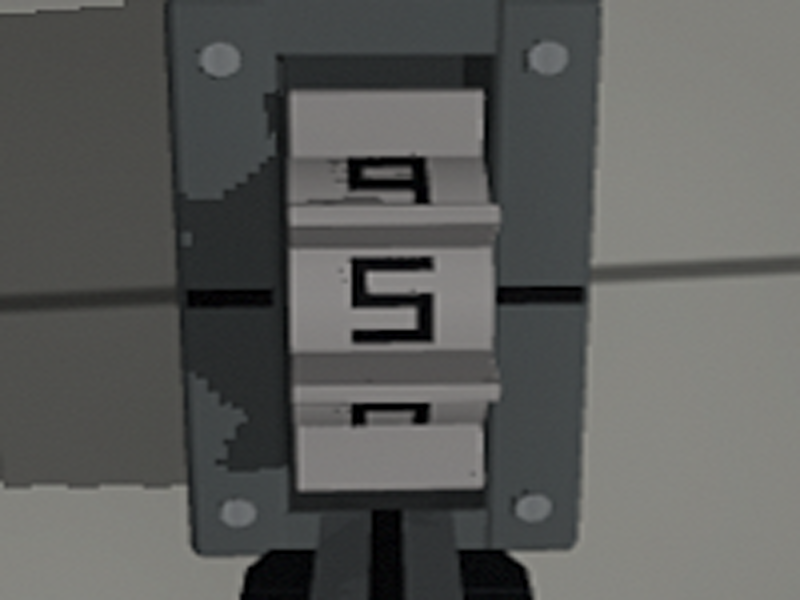

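Call:
step_arm --pt "0 0 0 0.3 0" --pt "0 0 0 0.6 0" --pt "0 0 0 0.8 0" --pt "0 0 0 0.9 0" --pt "0 0 0 0.9 0"

```text
time: 12.4
eef_pos: [0.5438, 0.2022, 0.1071]
tool_rot: [[-0.999, 0.05, -0.007], [0.049, 0.998, 0.046], [0.009, 0.046, -0.999]]
wrist_force: [-0.6, -0.5, 0.6]
width: 0.0001
```

```bash
python3 - <<'E'
from h import *
to([.004,0,.108],[.005,0,.108])
E
```

```text
now ctr [-0.0071 -0.0006  0.1071] yaw 177.2
[0.004, 0, 0.108] [-0.074  0.005 -0.007]
[0.005, 0, 0.108] [-0.081  0.005 -0.007]
```

Call:
step_arm --pt "0 -0.015 0 0 0" --pt "0 -0.03 0 0 0" --pt "0 -0.04 0 0 0" --pt "0 -0.05 0 0 0" --pt "0 -0.06 0 0 0" --pt "0 -0.065 0 0 0" --pt "0 -0.065 0 0 0" --pt "0 -0.065 0 0 0"

```text
time: 13.4
eef_pos: [0.5542, 0.2019, 0.108]
tool_rot: [[-0.999, 0.05, -0.005], [0.049, 0.998, 0.047], [0.007, 0.046, -0.999]]
wrist_force: [-1.1, 0.9, 1.4]
width: 0.0002
```

```bash
python3 - <<'E'
from h import *
to([.004,0,.108],[.005,0,.108])
E
```

```text
now ctr [ 0.0033 -0.0004  0.108 ] yaw 177.2
[0.004, 0, 0.108] [-0.005  0.003  0.   ]
[0.005, 0, 0.108] [-0.012  0.003  0.   ]
```

Call:
step_arm --pt "0 0.02 0 -0.3 0" --pt "0 0.03 0 -0.6 0" --pt "0 0.03 0 -0.9 0" --pt "0 0.03 0 -0.9 0" --pt "0 0.03 0 -0.9 0"

```text
time: 14.02
eef_pos: [0.5504, 0.1957, 0.2422]
tool_rot: [[-0.999, 0.05, -0.005], [0.05, 0.998, 0.046], [0.007, 0.046, -0.999]]
wrist_force: [-0.1, -0.2, 0.3]
width: 0.0003
```

```bash
python3 - <<'E'
from h import *
to([-.02,0,.15],[-.02,0,.107])
ridges([-30,-28,-26,-24,-22.5,-20,15,17,19,21,22.5,25])
im=get_image("wrist"); cv2.imwrite("pics/w8.png",cv2.resize(im[140:320,220:420],None,fx=4,fy=3.3333,interpolation=cv2.INTER_CUBIC))
E
```

```text
now ctr [-0.0003 -0.0068  0.2422] yaw 177.2
[-0.02, 0, 0.15] [0.127 0.016 0.617]
[-0.02, 0, 0.107] [0.125 0.003 0.903]
bars [[262.0, 223.0], [367.0, 221.0]]
-30 [[290.0, 199.0], [344.0, 198.0]]
-28 [[290.0, 201.0], [344.0, 201.0]]
-26 [[290.0, 204.0], [344.0, 203.0]]
-24 [[290.0, 206.0], [344.0, 206.0]]
-22.5 [[290.0, 208.0], [344.0, 207.0]]
-20 [[290.0, 211.0], [344.0, 211.0]]
15 [[291.0, 254.0], [344.0, 253.0]]
17 [[291.0, 256.0], [344.0, 255.0]]
19 [[291.0, 258.0], [344.0, 257.0]]
21 [[291.0, 260.0], [344.0, 259.0]]
22.5 [[291.0, 262.0], [343.0, 260.0]]
25 [[291.0, 264.0], [343.0, 263.0]]
```

View pics/w8.png

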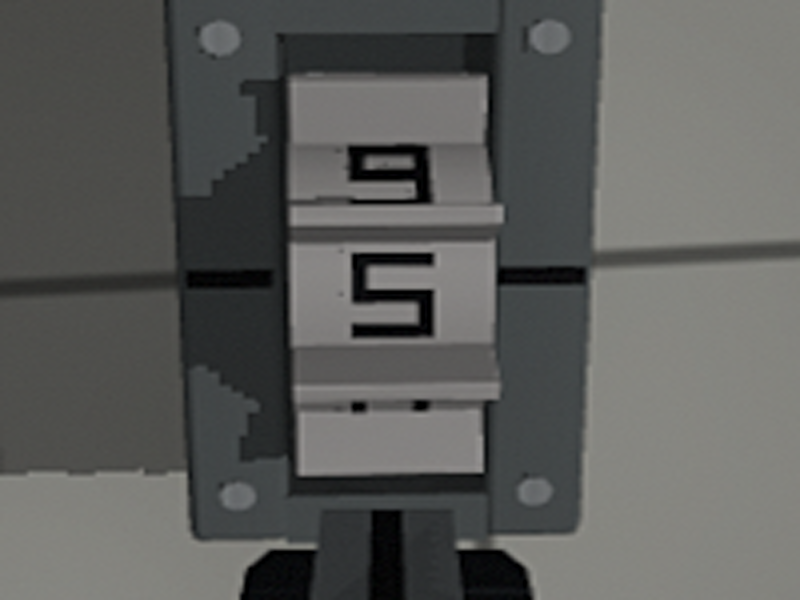

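Call:
step_arm --pt "0 0 0 0.3 0" --pt "0 0 0 0.6 0" --pt "0 0 0 0.8 0" --pt "0 0 0 0.9 0" --pt "0 0 0 0.9 0"

```text
time: 14.7
eef_pos: [0.549, 0.202, 0.107]
tool_rot: [[-0.999, 0.05, -0.007], [0.049, 0.998, 0.046], [0.009, 0.046, -0.999]]
wrist_force: [0.4, 0.1, -0.1]
width: -0.0001
```

Call:
step_arm --pt "0 -0.01 0 0 0" --pt "0 -0.02 0 0 0" --pt "0 -0.03 0 0 0" --pt "0 -0.038 0 0 0" --pt "0 -0.044 0 0 0" --pt "0 -0.044 0 0 0" --pt "0 -0.044 0 0 0"

```text
time: 15.58
eef_pos: [0.5563, 0.2019, 0.1081]
tool_rot: [[-0.999, 0.05, -0.004], [0.049, 0.998, 0.047], [0.007, 0.047, -0.999]]
wrist_force: [-0.4, 0.7, 1.8]
width: -0.0002
```

```bash
python3 - <<'E'
from h import *
to([.005,0,.108])
E
```

```text
now ctr [ 0.0054 -0.0004  0.1081] yaw 177.2
[0.005, 0, 0.108] [0.002 0.003 0.001]
```

Call:
step_arm --pt "0 0.02 0 -0.3 0" --pt "0 0.03 0 -0.6 0" --pt "0 0.03 0 -0.9 0" --pt "0 0.03 0 -0.9 0" --pt "0 0.03 0 -0.9 0"

```text
time: 16.2
eef_pos: [0.5525, 0.1957, 0.2422]
tool_rot: [[-0.999, 0.05, -0.005], [0.049, 0.998, 0.046], [0.007, 0.046, -0.999]]
wrist_force: [0.4, 0.9, -0.5]
width: -0.0
```

```bash
python3 - <<'E'
from h import *
to([-.02,0,.15])
ridges([-26,-24,-22.5,-21,-19,18,20,21,22.5,24])
im=get_image("wrist"); cv2.imwrite("pics/w9.png",cv2.resize(im[140:320,220:420],None,fx=4,fy=3.3333,interpolation=cv2.INTER_CUBIC))
E
```

```text
now ctr [ 0.0018 -0.0068  0.2422] yaw 177.2
[-0.02, 0, 0.15] [0.141 0.016 0.617]
bars [[262.0, 221.0], [367.0, 219.0]]
-26 [[290.0, 201.0], [344.0, 200.0]]
-24 [[290.0, 204.0], [344.0, 203.0]]
-22.5 [[290.0, 206.0], [344.0, 205.0]]
-21 [[290.0, 207.0], [344.0, 207.0]]
-19 [[290.0, 210.0], [344.0, 209.0]]
18 [[291.0, 255.0], [344.0, 254.0]]
20 [[291.0, 257.0], [344.0, 256.0]]
21 [[291.0, 258.0], [344.0, 256.0]]
22.5 [[291.0, 259.0], [343.0, 258.0]]
24 [[291.0, 260.0], [343.0, 259.0]]
```

View pics/w9.png

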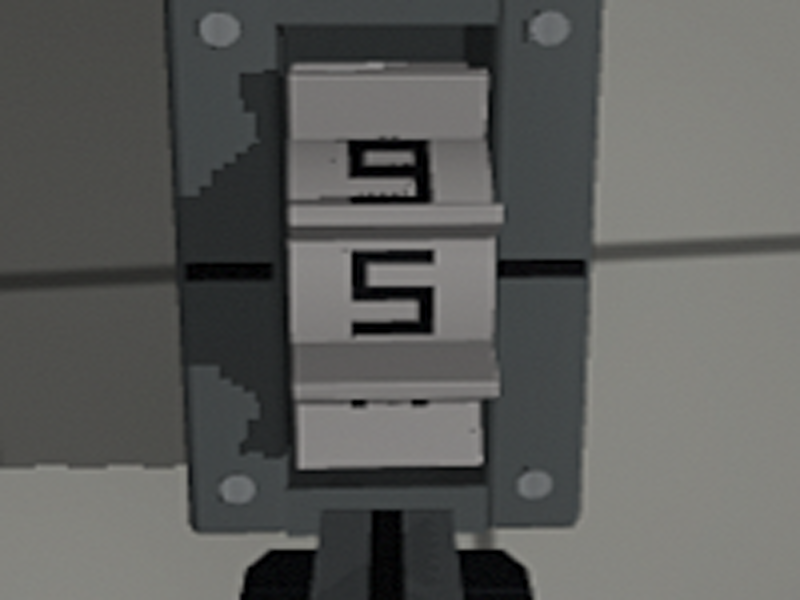

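```bash
cat > fit.py <<'E'
from h import *
def fit(s,rows):
    # rows: crop rows (mid-width) ; keys
    ci=camera_info("wrist");T=wT(s,ci)
    def pt(a,rad,off): # ridge at angle a, offset along +x-tangential
        return [rad*np.sin(a)+off*np.cos(a),0,.064+rad*np.cos(a)-off*np.sin(a)]
    def res(p):
        v=[p[0],V[1],V[2]];a=p[1];h=np.pi/8
        L=[[0,0,.072],pt(a-h,.054,-.0025),pt(a-h,.054,.0025),pt(a+h,.038,-.0025),pt(a+h,.054,-.0025),pt(a+h,.054,.0025)]
        return proj(ci,place(v,L),T)[:,1]-(np.array(rows)/3.3333+140)
    r=least_squares(res,[V[0],0]);
    print("dx mm",(r.x[0]-V[0])*1e3,"angle off",np.degrees(r.x[1]),"res px",r.fun.round(2))
E
python3 - <<'E'
from fit import *
fit(state(),[269.3,205,223,343,380,398.5])
E
```

```text
dx mm 0.0525742291022091 angle off -1.745543668021036 res px [-0.09 -1.18  0.07 -0.48  1.1   0.65]
```

Call:
step_arm --pt "0 0 0 0.3 0" --pt "0 0 0 0.6 0" --pt "0 0 0 0.8 0" --pt "0 0 0 0.9 0" --pt "0 0 0 0.9 0"

```text
time: 16.88
eef_pos: [0.5511, 0.2019, 0.107]
tool_rot: [[-0.999, 0.05, -0.007], [0.049, 0.998, 0.046], [0.009, 0.046, -0.999]]
wrist_force: [-0.2, 0.2, 0.6]
width: 0.0001
```

Call:
step_arm --pt "0 -0.01 0 0 0" --pt "0 -0.02 0 0 0" --pt "0 -0.028 0 0 0" --pt "0 -0.034 0 0 0" --pt "0 -0.038 0 0 0" --pt "0 -0.038 0 0 0" --pt "0 -0.038 0 0 0"

```text
time: 17.75
eef_pos: [0.5575, 0.2018, 0.1081]
tool_rot: [[-0.999, 0.05, -0.005], [0.049, 0.998, 0.047], [0.007, 0.047, -0.999]]
wrist_force: [-1.2, 0.6, 2.8]
width: 0.0001
```

```bash
python3 - <<'E'
from h import *
to([.006,0,.108])
E
```

```text
now ctr [ 0.0065 -0.0004  0.1081] yaw 177.2
[0.006, 0, 0.108] [0.004 0.003 0.001]
```

Call:
step_arm --pt "0 0.02 0 -0.3 0" --pt "0 0.03 0 -0.6 0" --pt "0 0.03 0 -0.9 0" --pt "0 0.03 0 -0.9 0" --pt "0 0.03 0 -0.9 0"

```text
time: 18.38
eef_pos: [0.5537, 0.1956, 0.2421]
tool_rot: [[-0.999, 0.05, -0.005], [0.049, 0.998, 0.046], [0.007, 0.046, -0.999]]
wrist_force: [0.3, 0.5, -0.4]
width: 0.0003
```

```bash
python3 - <<'E'
from h import *
to([-.02,0,.15])
im=get_image("wrist"); cv2.imwrite("pics/w10.png",cv2.resize(im[140:320,220:420],None,fx=4,fy=3.3333,interpolation=cv2.INTER_CUBIC))
E
```

```text
now ctr [ 0.003  -0.0067  0.2421] yaw 177.2
[-0.02, 0, 0.15] [0.149 0.015 0.617]
```

View pics/w10.png

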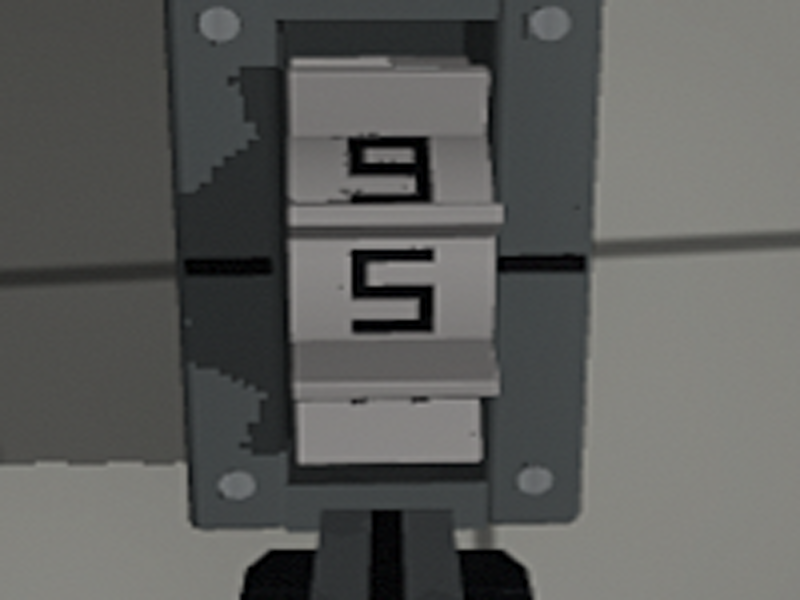

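```bash
python3 - <<'E'
from fit import *
fit(state(),[265,205,223.5,340.5,379,396])
E
```

```text
dx mm -0.07700222165651915 angle off -0.42375404658930554 res px [-0.27 -1.28 -0.13 -0.37  1.11  1.01]
```

Call:
step_arm --pt "0 0 -1 0 0" --pt "0 0 -1 0 0" --pt "0 0 -1 0 0" --pt "0 0 -1 0 0"

```text
time: 18.92
eef_pos: [0.5457, 0.0444, 0.2346]
tool_rot: [[-0.999, 0.053, -0.007], [0.052, 0.998, 0.047], [0.009, 0.046, -0.999]]
wrist_force: [-0.1, -0.3, -0.2]
width: 0.0
```

Call:
step_arm --pt "0 0.4 -1 -0.3 0" --pt "0 0.4 -1 -0.3 0" --pt "0 0.4 -1 -0.3 0" --pt "0 0.4 -1 -0.3 0"

```text
time: 19.42
eef_pos: [0.4786, -0.1039, 0.2747]
tool_rot: [[-0.999, 0.052, -0.004], [0.052, 0.998, 0.047], [0.006, 0.046, -0.999]]
wrist_force: [0.9, 0.0, -0.5]
width: 0.0001
```

```bash
python3 - <<'E'
from h import *
im=get_image("top"); cv2.imwrite("pics/t11f.png",im); cv2.imwrite("pics/t11.png",cv2.resize(im[200:330,150:260],None,fx=4.5,fy=4.5,interpolation=cv2.INTER_CUBIC))
ct=camera_info("top")
for nm,t in[("bar",None),("-",-22.5),("+",22.5)]:
    P=[[0,-.03,.072],[0,.03,.072]] if t is None else [[.054*np.sin(np.radians(t)),y,.064+.054*np.cos(np.radians(t))] for y in(.02,-.02)]
    print(nm,((proj(ct,place(V,P))-[150,200])*4.5).round(0).tolist())
E
```

```text
bar [[296.0, 283.0], [128.0, 273.0]]
- [[120.0, 316.0], [239.0, 323.0]]
+ [[133.0, 196.0], [251.0, 203.0]]
```

View pics/t11.png

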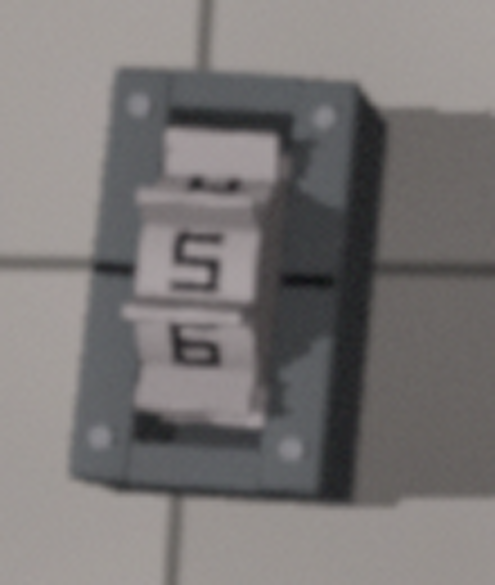

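View pics/t11f.png

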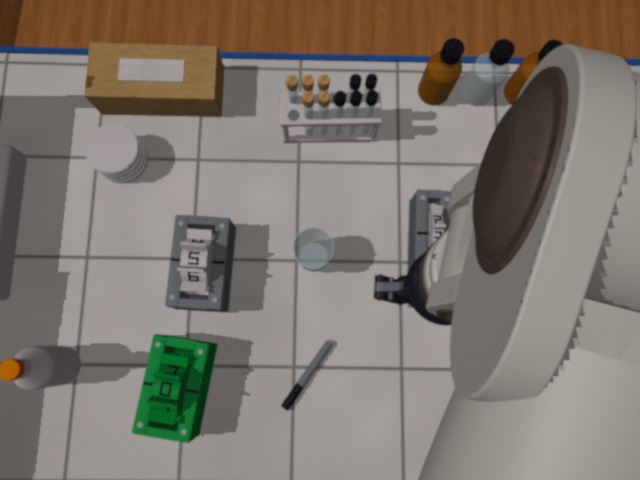

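```bash
python3 -c "
from cell import *
print(sign_off())"
```

```text
the job is handed in; nothing more can be done
None
```

The wide-wheeled step counter now shows 5 on top, centred between its pointer bars, and I've handed the job in. It took about 19.5 s.

- **How it was done:** with the shut fingertips I pushed the wheel's top ridges from front to rear. It took two longer strokes and a last one in small steps, lifting clear each time to check the digit.
- **Centring:** the two last checks disagree slightly. The wrist camera put the wheel about 0.4° short of the 5. The top camera suggested about 1° past it, perhaps up to 2°. Both are close to the limit of what I can measure from the pictures.
- **Other objects:** the rack and the green look-alike stand where they were in the last top picture. The arm partly hid the narrow-wheeled counter in that picture. I only passed over it, with the fingertips at about 0.23–0.27 m, well above its 0.118 m ridge tips.
- **Forces:** the readings at the end of each move stayed below about 4 N at the wrist.
- **Robot:** joint 6 reached its limit on the way over, so I turned the tool half round. That left a tilt of about 3° for the rest of the job, which did not affect the pushing. At hand-in the gripper was clear of everything.

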